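# Open the spares case by its thumb notch

### The arm

A 6-joint arm with a two-finger parallel gripper is mounted at the origin on a cart in front of the work surface, level with it; the furniture and walls round the work are solid. World frame = base frame: x ahead of the robot, y to its left, z up, the work surface at z = 0. Lengths are in m, angles in rad, forces in N, time in s.
With the tool pointing down it reaches from about 0.425 to 0.95 m from the base axis. Payload 3.5 kg.
Tool frame: the origin (TCP) lies at the very end of the fingers, on their centre line; the grasp point (between the pads) lies 19 mm behind it (ctrl.grip_point_offset is the distance from the TCP to the grasp point, in m); z points along the fingers, y is the line along which they close (so a half turn about z gives the same grasp; the last joint's range is limited). The gripper opens to 85 mm and grips with 20 to 120 N. Pads are 22 mm wide; open, the fingers measure 114 mm over their backs; the gripper's body (76 mm by 85 mm) begins 54 mm behind the grasp point. The pads swing forward as they close: fully open they stand 13 mm farther back than shut.
Start: joints at [1.17, 0.286, 1.577, -0, 1.279, -0.15], TCP at [0.167, 0.654, 0.204] pointing down, gripper open.
Joint ranges: [-2.77, 2.77], [-0.9, 2.22], [0.21, 2.48], [-1.53, 4.67], [0.24, 2.81], [-2.84, 2.84]. Speed limits (rad/s): [2.79, 2.79, 3.14, 3.14, 3.14, 3.14].

### API

Orientations are given as a unit quaternion [x, y, z, w].
In Python, from plant import telemetry, vision, ctrl gives the robot as it stands.
- The arm moves only by the tool arm_command, never from a script. Its argument "series" is one flat list of numbers, 7 for each row, row after row: the shift along the tool's x, y, z in cm, then the turn, a rotation vector about the tool's x, y, z in degrees, then the closure, from 0 (fully open) to 1 (shut). A call has 1 to 10 rows; each row is the pose to reach, as a shift and turn from the pose commanded when the call began, along the tool's axes at that moment; what a row does not reach only later rows make up. A row lasts 1/12 s, in which the tool goes at most 41.7 mm and 7.16 degrees, less where a joint would pass 70% of its speed; a pose out of reach is approached as far as the arm can. A call with a gripper value outside its range is refused whole. The fingers move at their own pace and stop on an object; "force" is the grip in N (left out, the last holds). Time passes only in rows, so rows that repeat a pose let the fingers close. It gives the time, the measured TCP pose, the force, the opening and the grip force at its end, in the units of the state.
- telemetry.get_state(): the state, without advancing time (a new reading comes with each control period).
- vision.read_camera(name): name is "scene" or "top"; returns a dict with "color" (480x640x3 uint8, blue, green, red), "K" (3x3 intrinsics, pixels), "rvec" (rotation vector, rad) and "tvec" (3), from world to camera coordinates, as OpenCV has them. Camera axes: x right, y down, z forward; pixel columns grow to the right and rows downward; lengths in m; the calibration is good to about 2 mm. A picture is of the moment at which its call begins. There is no depth.
- ctrl.sign_off(): hands the job in; it is judged then, once.
The state is a dict: "time": time; "qpos": joint angles; "dq": joint speeds; "joint_efforts": joint torques, N m; "eef_pos": TCP position; "tcp_rot": TCP orientation; "contact_force": force on the tool from outside, world axes, zero at the start; "wrist_torque": the same for the moment, N m; "opening": opening from 0.0 (shut) to 1.0 (fully open); "finger_force": force on a finger pad.
Only numpy, scipy, OpenCV 4.12 (cv2) and the standard library are available. Lean on these libraries where they do the work, as an engineer would, in place of code of your own. Each camera call takes 0.05 s, during which the arm holds its last target. There are 200 camera calls.

### The job

Open the spares case that is screwed to the bench, with a fingertip and without picking anything up: feel along the black ledge at its front for the thumb notch, then press the catch in the floor of the notch down until the lid springs up ajar. Then push the lid back with a finger until it leans past upright on its stop and stays open, and let the catch spring back. Leave the spares in the case and the hub, the glass and the spanner beside it where they are.

Things in the scene. Friction and masses are not known exactly. Their poses are not given: they have to be found in the camera images.
- case: Flat grey spares case, screwed to the bench, black ledge along its front. Origin at bench level under the middle of its box part; x points from ledge to hinge (away from the robot), y to its left, z up. Box: x -58 to +70 mm, y -100 to +100, 54 mm high with the lid shut. Ledge: x -118 to -70, y -90 to +90, closed by a cheek 40 mm high at each end; 30 mm high fascia before it (x -122 to -118).
- ledge_mid (a point): Point on the flat ledge top (38 mm above the bench), halfway along it, 20 mm behind its front edge; axes as the case. One 36 mm length of the ledge is the thumb notch, as deep (front to back) as the ledge and open above. Where along the ledge is not given and differs from run to run; its centre lies within 72 mm either side of this point. It may lie right at this point's y.
- catch (a joint): Rocking catch, rad: 0 at rest (sprung), frees the lid at about 0.13, stops at 0.22. Its black thumb plate is the notch floor, 8 mm below the ledge top; on the line of point ledge_mid it gives at 2 N, frees the lid 4 to 5 mm down (5 N), stops at 7.5 mm (7 N). It pivots at case x -64, z 12 mm. Keep fingers forward of case x -82 mm: its stem tips forward there, and the lid overhangs to x -72.
- lid (a joint): Grey lid's hinge, rad: 0 shut. Once freed, springs raise it in 1 to 2 s to 0.95, where it rests; past that it must be pushed, and short of upright (pi/2) it falls back to 0.95. It ends at 1.85, leaning back on its stop, and stays there by its weight. Damped: 1 to 3 N at the free edge moves it slowly. Lid 142 mm from hinge to free edge, 202 mm wide, 13 mm thick.
- hinge_mid (a point): Middle of the lid's hinge line, which runs along the case's y; at (70, 0, 42) mm in the case's frame.
- lid_edge (a point): Middle of the lid's free front edge; at (-72, 0, 52) mm in the case's frame with the lid shut, moving with the lid.
- bearing_a: Loose black bearing ring, 38 mm wide, 9 mm high, in a compartment of the case; origin at the middle of its underside.
- cup: Loose headset cup, grey with a black seal, 41 mm wide, 16 mm high, in a compartment of the case; origin at the middle of its underside.
- spacer: Loose black spacer ring, 37 mm wide, 8 mm high, in a compartment of the case; origin at the middle of its underside.
- rear_hub: Bystander: grey bicycle rear hub with axle, 175 mm long along its y, 56 mm thick, lying on the bench in front of the case; origin at the middle of its underside.
- glass_b: Bystander: clear drinking glass, 81 mm wide, 103 mm high, standing to the right of the case: of the two glasses near the case, the taller one, farther from the robot; origin at the middle of its underside.
- spanner: Bystander: open-ended spanner, 148 mm long along its y, 6 mm high, lying to the right of the case, beyond the glass; origin at the middle of its underside.

How it is judged:
By the outcome, as a careful person would: the job done as asked, in the order asked, and still so for the second after the job is handed in, with the robot touching nothing.
It also fails if it takes over 72 s, if anything falls off the work surface, if the arm or the gripper's body presses on something with over 40 N, if the wrist force passes 120 N, or if a joint passes its speed limit or range.

## Working session

There is one attempt and no reset: what is moved stays moved. The work goes in short steps, Python scripts to look and compute and a tool call to move; the robot and the scene stay as the last step left them, time stands still between calls to the robot, and variables do not carry over. Pictures are saved under pics/ and viewed, at most 10 in all, crops included, and the job is handed in when it is done.

Besides the shell and the picture viewer there is one more tool, called after "Call:" in YAML: its name, and indented under it one key for each argument. arm_command: Moves the arm, as the interface text tells. Its arguments: {"type":"object","properties":{"series":{"type":"array","items":{"type":"number"}},"force":{"type":"number"}},"required":["series"]}

```bash
mkdir -p pics
python3 - <<'E'
from plant import telemetry, vision, ctrl
import cv2,numpy as np
for n in("scene","top"):
    c=vision.read_camera(n); cv2.imwrite(f"pics/{n}0.png",c["color"]); np.savez(f"{n}0.npz",**c)
    R=cv2.Rodrigues(np.array(c["rvec"],float))[0]; print(n,(-R.T@np.array(c["tvec"]).ravel()).round(3),np.array(c["K"]).round(1).tolist())
s=telemetry.get_state(); print(s)
E
```

```text
scene [ 0.108 -0.352  0.754] [[538.5, 0.0, 330.7], [0.0, 538.5, 239.8], [0.0, 0.0, 1.0]]
top [0.347 0.114 0.962] [[455.2, 0.0, 325.0], [0.0, 455.2, 234.0], [0.0, 0.0, 1.0]]
{'time': 0.1, 'qpos': array([ 1.17002297e+00,  2.87120478e-01,  1.57803912e+00,  9.08325788e-06,
        1.27857459e+00, -1.49984515e-01]), 'dq': array([ 1.53319576e-03, -2.11138023e-03, -3.05776152e-03,  5.25341166e-04,
       -3.38753284e-05,  7.48257417e-04]), 'joint_efforts': array([ 4.24643913e-04, -4.07296085e+01, -2.93699330e+01, -1.61309781e-04,
        3.45874978e-03,  8.74986142e-06]), 'eef_pos': array([0.16721642, 0.65329037, 0.20255199]), 'tcp_rot': array([ 1.25067299e-01,  9.92147683e-01, -1.02924233e-03, -2.95338323e-04]), 'contact_force': array([ 0.09265879, -0.39842534,  0.4447908 ]), 'wrist_torque': array([-0.06962653, -0.02841877, -0.03218285]), 'finger_force': 0.0, 'opening': 0.9991422527419368}
```

View pics/scene0.png

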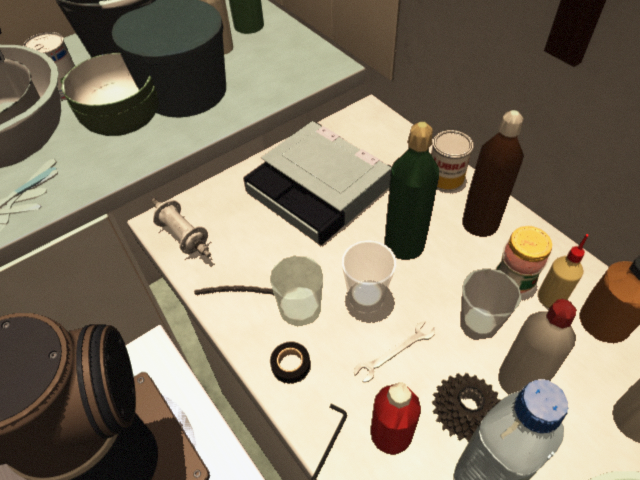

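View pics/top0.png

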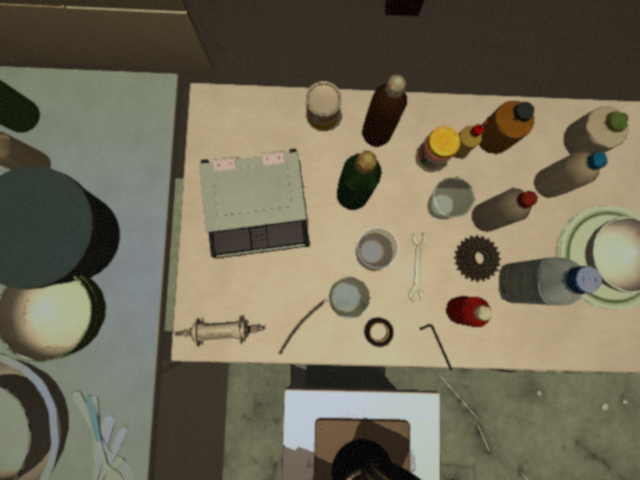

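The scene view shows the case at about (318,175) with its black ledge from (245,185) to (340,225). The top view shows the lid over (203..305, 155..230), the ledge along row ~238, the hub at (220,330), glasses at (377,250) and (349,297), and the spanner at (417,265). Next I'll zoom in on the case.

```bash
cat > h.py <<'E'
import numpy as np,cv2
def cam(n,tag="0"):
    c=np.load(f"{n}{tag}.npz"); return c["color"],c["K"].astype(float),c["rvec"].astype(float),c["tvec"].astype(float)
def proj(P,c): return cv2.projectPoints(np.atleast_2d(np.array(P,float)),c[2],c[3],c[1],None)[0].reshape(-1,2)
def ray(uv,z,c):
    R=cv2.Rodrigues(c[2])[0]; o=-R.T@c[3].ravel()
    d=(R.T@np.linalg.inv(c[1])@np.c_[np.atleast_2d(uv),np.ones(len(np.atleast_2d(uv)))].T).T
    return o+d*((z-o[2])/d[:,2])[:,None]
E
python3 - <<'E'
from h import *
t=cam("top");s=cam("scene")
print(proj([[0,0,0],[.167,.654,.204]],t),proj([[0,0,0],[.167,.654,.204]],s))
a=cv2.resize(t[0][140:270,190:320],(520,520),interpolation=cv2.INTER_CUBIC)
b=cv2.resize(s[0][115:250,235:400],None,fx=4,fy=4,interpolation=cv2.INTER_CUBIC)
g=lambda im:np.clip(255*(im/255.)**.5,0,255).astype(np.uint8)
cv2.imwrite("pics/ta.png",g(a));cv2.imwrite("pics/sb.png",g(b))
E
```

```text
[[361.46461207 468.60813913]
 [-38.04943345 398.31009781]] [[115.3664741  466.09619919]
 [  8.82883101  68.05451601]]
```

View pics/ta.png

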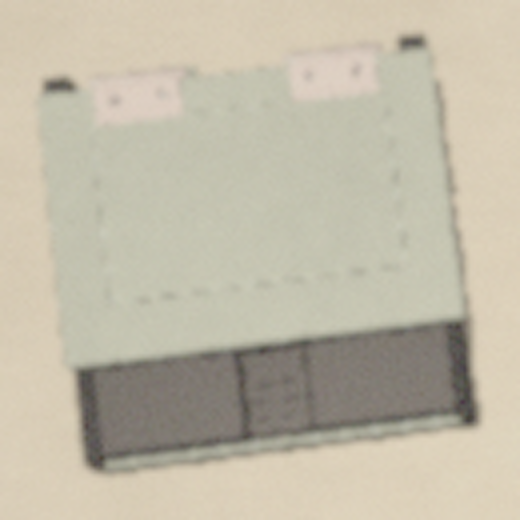

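View pics/sb.png

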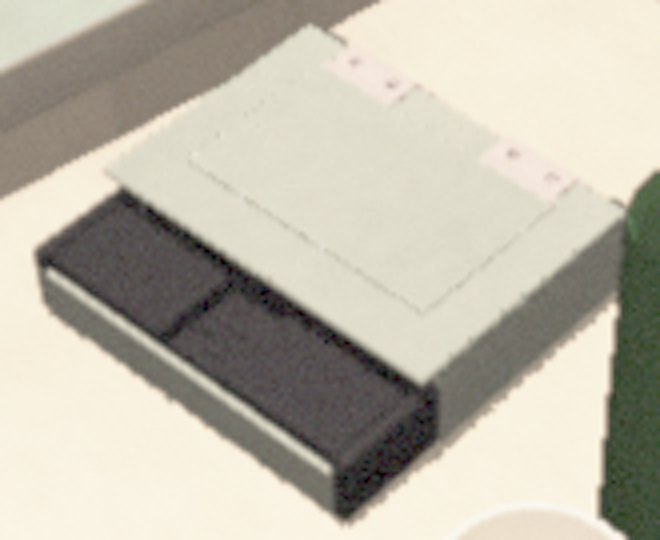

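The crops show the notch in the top view as the ribbed segment between crop x≈242 and 308, at rows 345–440. The lid corners in the top crop are (72,368), (467,320), (42,88) and (432,50). In the scene crop they are (105,170), (430,385), (312,25) and (622,210).

Run:
```python
from h import *
t=cam("top");s=cam("scene")
T=(np.array([[72,368],[467,320],[42,88],[432,50]])+.5)/4-.5+[190,140]
S=(np.array([[105,170],[430,385],[312,25],[622,210]])+.5)/4-.5+[235,115]
M=np.array([[-72,101],[-72,-101],[70,101],[70,-101]])/1000
for nm,uv,c in(("top",T,t),("scene",S,s)):
    P=ray(uv,.054,c)[:,:2]; print(nm,P.round(4).tolist())
    A=M-M.mean(0);B=P-P.mean(0); U,_,V=np.linalg.svd(A.T@B); R=(U@V).T
    o=P.mean(0)-R@M.mean(0); print("origin",o.round(4),"yaw",np.degrees(np.arctan2(R[1,0],R[0,0])).round(2),"res",((P-o)@R-M).round(4).tolist())
    if nm=="top":
        N=(np.array([[242,350],[242,440],[308,342],[306,430],[90,370],[98,462],[470,420]])+.5)/4-.5+[190,140]
        print("notch in case",((ray(N,.038,c)[:,:2]-o)@R).round(4).tolist())
for n,uv,c in(("hub",[220,330],t),("glass",[377,250],t),("g2",[349,297],t),("hub ends",[178,332],t),("",[265,327],t)): print(n,ray(uv,.028,c)[0].round(3))
```

```text
top [[0.4617, 0.3228], [0.4926, 0.1266], [0.6048, 0.3467], [0.6325, 0.1493]]
origin [0.5489 0.2365] yaw 8.76 res [[-0.001, -0.0025], [-0.0004, 0.001], [0.0021, -0.0006], [-0.0007, 0.0021]]
notch in case [[-0.0715, 0.0155], [-0.1174, 0.0203], [-0.0714, -0.0182], [-0.1162, -0.0123], [-0.0726, 0.0929], [-0.1197, 0.0933], [-0.1212, -0.0956]]
scene [[0.4609, 0.3263], [0.4948, 0.125], [0.5999, 0.3482], [0.631, 0.1523]]
origin [0.5477 0.2381] yaw 9.57 res [[0.0011, 0.0004], [0.0011, -0.0018], [-0.0002, -0.0011], [-0.002, 0.0025]]
hub [0.267 0.292 0.028]
glass [ 0.438 -0.021  0.028]
g2 [0.34  0.035 0.028]
hub ends [0.261 0.375 0.028]
 [0.276 0.203 0.028]
```

```bash
cat >> h.py <<'E'
from scipy.spatial.transform import Rotation as Ro
O=np.array([.5483,.2373,0]); PSI=9.1
Rc=Ro.from_euler('z',PSI,degrees=True)
def want(alpha):
    a=np.radians(alpha); y=[np.cos(a),0,np.sin(a)]; z=[np.sin(a),0,-np.cos(a)]
    return Rc*Ro.from_matrix(np.c_[np.cross(y,z),y,z])
def delta(case_mm,alpha=25):
    from plant import telemetry
    s=telemetry.get_state(); R=Ro.from_quat(s["tcp_rot"]); tgt=O+Rc.apply(np.array(case_mm)/1000)
    print("t",round(s["time"],2),"tcp in case mm",(Rc.inv().apply(s["eef_pos"]-O)*1000).round(1),"F",Rc.inv().apply(s["contact_force"]).round(2),"q",s["qpos"].round(2),"open",round(s["opening"],2))
    print("shift cm",(R.inv().apply(tgt-s["eef_pos"])*100).round(2),"rot deg",(R.inv()*want(alpha)).as_rotvec(degrees=True).round(1))
E
python3 -c "
from h import *
delta([-98,30,130]);print((O+Rc.apply([-.098,.03,.13])).round(3))"
```

```text
t 0.1 tcp in case mm [-310.5  471.   202.6] F [ 0.03 -0.41  0.44] q [ 1.17  0.29  1.58  0.    1.28 -0.15] open 1.0
shift cm [-37.06 -31.98   7.31] rot deg [-22.2 -14.5  65.4]
[0.447 0.251 0.13 ]
```

Call:
arm_command:
  series: [-37,-32,0,0,0,40,1,-37,-32,0,0,0,65,1,-37,-32,0,0,0,65,1,-37,-32,0,0,0,65,1,-37,-32,0,0,0,65,1,-37,-32,0,0,0,65,1,-37,-32,0,0,0,65,1,-37,-32,0,0,0,65,1,-37,-32,0,0,0,65,1,-37,-32,0,0,0,65,1]
  force: 40

```text
time: 0.93
eef_pos: [0.4055, 0.3097, 0.2035]
tcp_rot: [0.64, 0.768, -0.0, -0.0]
contact_force: [0.2, 0.7, -0.2]
opening: 0.003
finger_force: 0.0
```

```bash
python3 -c "
from h import *
delta([-98,40,130])"
```

```text
t 0.93 tcp in case mm [-129.6   94.1  203.5] F [ 0.31  0.7  -0.17] q [ 0.45 -0.08  1.98  0.    1.25  0.27] open 0.0
shift cm [-5.48  3.04  7.35] rot deg [-25.   -0.3   1.3]
```

Call:
arm_command:
  series: [-4,2,2,-7,0,1,1,-5.5,3,4,-14,0,1,1,-5.5,3,6,-20,0,1,1,-5.5,3,7,-25,0,1,1,-5.5,3,7,-25,0,1,1,-5.5,3,7,-25,0,1,1,-5.5,3,7,-25,0,1,1]

```text
time: 1.52
eef_pos: [0.4463, 0.2639, 0.1359]
tcp_rot: [0.63, 0.746, 0.168, 0.139]
contact_force: [0.7, -0.1, 0.1]
opening: 0.001
finger_force: 0.0
```

```bash
python3 -c "
from h import *
delta([-98,40,60])"
```

```text
t 1.52 tcp in case mm [-96.5  42.4 135.9] F [ 0.71 -0.17  0.09] q [ 0.39 -0.23  2.28 -0.14  0.66  0.31] open 0.0
shift cm [-0.27 -3.36  6.81] rot deg [ 0.1 -0.5  0.4]
```

Call:
arm_command:
  series: [-0.3,-1.7,3.4,0,0,0,1,-0.3,-3.4,6.8,0,0,0,1,-0.3,-3.4,6.8,0,0,0,1,-0.3,-3.4,6.8,0,0,0,1,-0.3,-3.4,6.8,0,0,0,1]

```text
time: 1.93
eef_pos: [0.4458, 0.2613, 0.0609]
tcp_rot: [0.63, 0.745, 0.168, 0.139]
contact_force: [0.2, 0.4, 0.3]
opening: -0.001
finger_force: 0.0
```

```bash
python3 -c "
from h import *
from plant import vision
delta([-98,40,44])
for n in('top','scene'):
    c=vision.read_camera(n);np.savez(n+'1.npz',**c)
    uv=proj((O+Rc.apply([[-.098,.04,.044]])),cam(n,'1'))[0].astype(int);print(n,uv)
    x,y=max(uv[0]-60,0),max(uv[1]-60,0);im=c['color'][y:y+130,x:x+140];im=(255*(im/255.)**.6).astype('uint8');cv2.imwrite(f'pics/{n}1.png',cv2.resize(im,None,fx=3,fy=3))
a,b=[cv2.imread(f'pics/{n}1.png') for n in('top','scene')]
h=min(a.shape[0],b.shape[0]);cv2.imwrite('pics/both1.png',cv2.resize(np.hstack([a[:h],b[:h]]),(800,int(h*800/(a.shape[1]+b.shape[1])))))
"
```

```text
t 1.93 tcp in case mm [-97.4  39.9  60.9] F [0.22 0.38 0.28] q [ 0.38 -0.1   2.33 -0.19  0.48  0.36] open -0.0
shift cm [ 0.01 -0.77  1.5 ] rot deg [ 0.2 -0.5  0.4]
top [238 241]
scene [274 183]
```

View pics/both1.png

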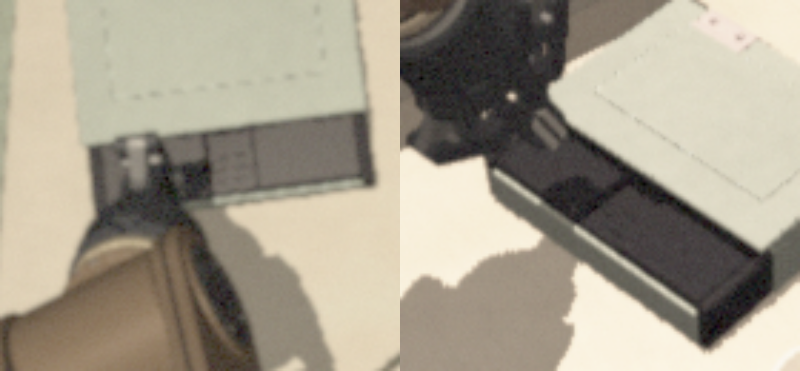

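The finger hovers over the ledge just left of the notch; the ribbed segment sits at x 210–255 in the left panel. I'll feel the ledge lightly here first.

Call:
arm_command:
  series: [0,-0.42,0.91,0,0,0,1,0,-0.55,1.2,0,0,0,1,0,-0.6,1.3,0,0,0,1,0,-0.65,1.4,0,0,0,1,0,-0.7,1.5,0,0,0,1,0,-0.74,1.6,0,0,0,1]

```text
time: 2.53
eef_pos: [0.4433, 0.2602, 0.0402]
tcp_rot: [0.63, 0.746, 0.167, 0.138]
contact_force: [0.2, -0.3, -0.2]
opening: 0.001
finger_force: 0.0
```

```bash
python3 -c "
from h import *
delta([-98,40,44])"
```

```text
t 2.53 tcp in case mm [-100.1   39.2   40.2] F [ 0.11 -0.29 -0.23] q [ 0.38 -0.06  2.34 -0.2   0.43  0.38] open 0.0
shift cm [ 0.08  0.35 -0.25] rot deg [ 0.  -0.4  0.4]
```

Call:
arm_command:
  series: [0,0,-0.02,0,0,0,1,0,-0.02,0.14,0,0,0,1,0,-0.04,0.2,0,0,0,1,0,-0.06,0.26,0,0,0,1]

```text
time: 2.87
eef_pos: [0.4438, 0.2602, 0.0375]
tcp_rot: [0.63, 0.746, 0.167, 0.138]
contact_force: [0.1, 0.4, -0.5]
opening: 0.003
finger_force: 0.0
```

```bash
python3 -c "
from h import *
delta([-98,40,44])"
```

```text
t 2.87 tcp in case mm [-99.5  39.2  37.5] F [ 0.18  0.41 -0.5 ] q [ 0.38 -0.05  2.34 -0.21  0.43  0.38] open 0.0
shift cm [ 0.08  0.42 -0.52] rot deg [-0.  -0.4  0.4]
```

Call:
arm_command:
  series: [0,-0.03,0.08,0,0,0,1,0,-0.06,0.16,0,0,0,1,0,-0.09,0.24,0,0,0,1,0,-0.09,0.24,0,0,0,1]

```text
time: 3.2
eef_pos: [0.4438, 0.2602, 0.0348]
tcp_rot: [0.63, 0.746, 0.166, 0.138]
contact_force: [0.4, 0.7, -0.1]
opening: -0.003
finger_force: 0.0
```

```bash
python3 -c "
from h import *
delta([-98,40,44])"
```

```text
t 3.2 tcp in case mm [-99.5  39.2  34.8] F [ 0.54  0.66 -0.06] q [ 0.38 -0.04  2.34 -0.21  0.42  0.39] open -0.0
shift cm [ 0.09  0.53 -0.77] rot deg [-0.  -0.4  0.4]
```

```bash
python3 -c "
from h import *
from plant import vision
for n in('top','scene'):
    c=vision.read_camera(n);np.savez(n+'2.npz',**c)
    x,y=(200,215) if n=='top' else (235,140);im=c['color'][y:y+60,x:x+115];im=(255*(im/255.)**.45).astype('uint8');cv2.imwrite(f'pics/{n}2.png',cv2.resize(im,(690,360)[::1] if 0 else (560,292),interpolation=cv2.INTER_CUBIC))
    print(n,proj(O+Rc.apply([[-.0995,.0392,.0348],[-.118,.09,.038],[-.118,-.09,.038],[-.118,.02,.038],[-.072,.02,.038]]),cam(n,'2')).round(0).tolist())
cv2.imwrite('pics/both2.png',np.vstack([cv2.imread(f'pics/{n}2.png') for n in('top','scene')]))
"
```

```text
top [[240.0, 243.0], [216.0, 255.0], [304.0, 243.0], [250.0, 250.0], [248.0, 228.0]]
scene [[274.0, 188.0], [248.0, 179.0], [318.0, 229.0], [274.0, 198.0], [292.0, 184.0]]
```

View pics/both2.png

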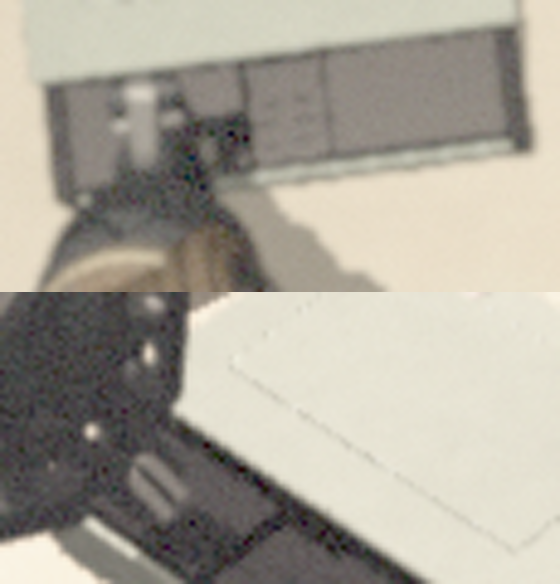

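Call:
arm_command:
  series: [0,-0.05,0.13,0,0,0,1,0,-0.1,0.22,0,0,0,1,0,-0.1,0.22,0,0,0,1]

```text
time: 3.55
eef_pos: [0.4438, 0.2602, 0.0323]
tcp_rot: [0.63, 0.746, 0.166, 0.138]
contact_force: [-0.1, 0.6, 0.6]
opening: 0.0
finger_force: 0.0
```

```bash
python3 -c "
from h import *
delta([-98,40,44])"
```

```text
t 3.55 tcp in case mm [-99.6  39.1  32.3] F [0.   0.61 0.57] q [ 0.38 -0.04  2.34 -0.21  0.41  0.39] open 0.0
shift cm [ 0.09  0.64 -0.99] rot deg [-0.  -0.4  0.4]
```

```bash
python3 -c "
from h import *
from plant import vision
out=[]
for n in('top','scene'):
    c=vision.read_camera(n);np.savez(n+'3.npz',**c)
    P=proj(O+Rc.apply([[-.0996,.0391,.0323]]),cam(n,'3'))[0]
    x,y=(P-[22,18]).round().astype(int)
    r=[]
    for im in(cam(n,'0')[0],c['color']):
        im=im[y:y+37,x:x+50];im=(255*np.clip(im/200.,0,1)**.4).astype('uint8');r.append(cv2.resize(im,(400,296),interpolation=cv2.INTER_CUBIC))
    for q in r: cv2.drawMarker(q,tuple(int(v) for v in ((P-[x,y]+.5)*8)),(0,0,255),0,14,1)
    out.append(np.hstack(r))
cv2.imwrite('pics/both3.png',np.vstack(out))
"
```

```text
(no output)
```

View pics/both3.png

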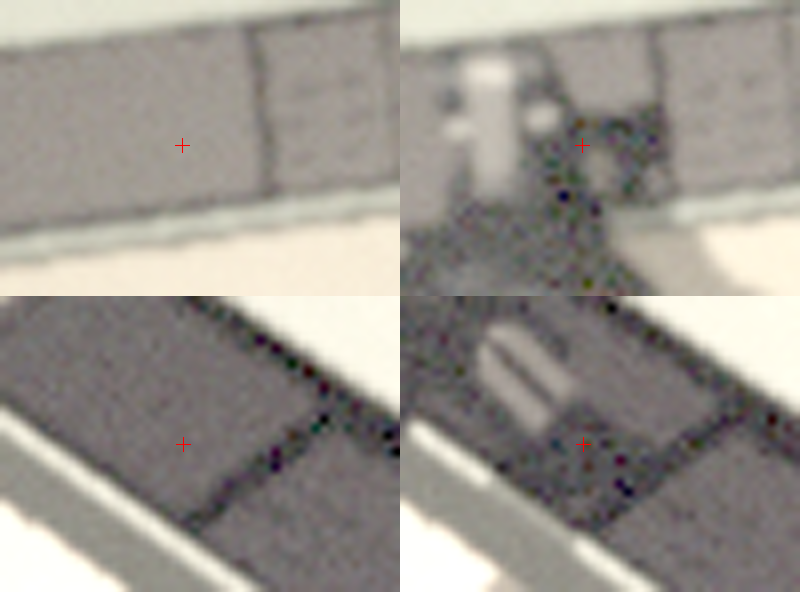

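```bash
python3 -c "
from h import *
t,s=cam('top','3'),cam('scene','3')
p=[-.0996,.0391,.0323]
Pt=proj(O+Rc.apply([p]),t)[0];Ps=proj(O+Rc.apply([p]),s)[0];print(Pt,Ps)
def tri(a,b):
    L=[]
    for c,uv in((t,a),(s,b)):
        q=ray(uv,0,c)[0];o=ray(uv,.3,c)[0];L.append((o,(q-o)/np.linalg.norm(q-o)))
    A=np.c_[L[0][1],-L[1][1]];k=np.linalg.lstsq(A,L[1][0]-L[0][0],rcond=None)[0]
    a,b=L[0][0]+k[0]*L[0][1],L[1][0]+k[1]*L[1][1]
    return (Rc.inv().apply((a+b)/2-O)*1000).round(0),(np.linalg.norm(a-b)*1000).round(1)
for nt,a in(('bartop',(490,60)),('barbot',(500,195)),('dotR',(545,115)),('specktip',(600,170))):
    for ns,b in(('end',(560,425)),('farend',(495,325)),('rightcorner',(577,385))):
        print(nt,ns,tri(Pt+(np.array(a)-[582,146])/8,Ps+(np.array(b)-[583,443])/8))
# expected finger points: tool axis points at dist d behind TCP
R=want(25)
for d in(0,20,40,60,75):
    P=O+Rc.apply(np.array(p))-R.apply([0,0,d/1000]); Q=P+R.apply([0,.0145,0])
    print(d,((proj(P,t)[0]-Pt)*8+[582,146]).round(),((proj(Q,t)[0]-Pt)*8+[582,146]).round(),((proj(P,s)[0]-Ps)*8+[583,443]).round(),((proj(Q,s)[0]-Ps)*8+[583,443]).round())
"
```

```text
[240.29273399 242.7353871 ] [274.4803218  189.03753814]
bartop end (array([-75.,  69.,  -0.]), np.float64(12.6))
bartop farend (array([-86.,  64.,  47.]), np.float64(22.9))
bartop rightcorner (array([-75.,  65.,  16.]), np.float64(6.8))
barbot end (array([-102.,   57.,   26.]), np.float64(16.6))
barbot farend (array([-112.,   53.,   69.]), np.float64(5.3))
barbot rightcorner (array([-102.,   53.,   42.]), np.float64(21.7))
dotR end (array([-92.,  51.,  25.]), np.float64(6.8))
dotR farend (array([-103.,   47.,   70.]), np.float64(17.1))
dotR rightcorner (array([-92.,  47.,  41.]), np.float64(1.3))
specktip end (array([-109.,   33.,   50.]), np.float64(1.4))
specktip farend (array([-118.,   31.,   91.]), np.float64(11.6))
specktip rightcorner (array([-109.,   30.,   64.]), np.float64(3.8))
0 [582. 146.] [573.  92.] [583. 443.] [622. 394.]
20 [575. 171.] [565. 117.] [548. 408.] [587. 358.]
40 [567. 198.] [557. 142.] [512. 371.] [552. 320.]
60 [559. 226.] [549. 169.] [474. 334.] [515. 282.]
75 [552. 247.] [542. 190.] [445. 304.] [487. 252.]
```

Call:
arm_command:
  series: [0,-0.06,0.13,0,0,0,1,0,-0.1,0.25,0,0,0,1,0,-0.1,0.25,0,0,0,1]

```text
time: 3.9
eef_pos: [0.4439, 0.2603, 0.0296]
tcp_rot: [0.63, 0.746, 0.166, 0.138]
contact_force: [0.8, -0.9, -0.5]
opening: -0.001
finger_force: 0.0
```

```bash
python3 -c "
from h import *
delta([-98,40,44])"
```

```text
t 3.9 tcp in case mm [-99.4  39.2  29.6] F [ 0.7  -0.99 -0.52] q [ 0.38 -0.03  2.34 -0.22  0.41  0.39] open -0.0
shift cm [ 0.09  0.74 -1.25] rot deg [-0.  -0.4  0.4]
```

Call:
arm_command:
  series: [0,-0.06,0.13,0,0,0,1,0,-0.1,0.25,0,0,0,1,0,-0.1,0.25,0,0,0,1]

```text
time: 4.15
eef_pos: [0.4441, 0.2603, 0.0269]
tcp_rot: [0.63, 0.746, 0.166, 0.138]
contact_force: [0.2, -1.2, -0.2]
opening: -0.001
finger_force: 0.0
```

```bash
python3 -c "
from h import *
delta([-98,40,44])"
```

```text
t 4.15 tcp in case mm [-99.3  39.2  26.9] F [-0.02 -1.19 -0.17] q [ 0.38 -0.02  2.34 -0.22  0.4   0.4 ] open -0.0
shift cm [ 0.09  0.84 -1.5 ] rot deg [-0.  -0.4  0.4]
```

Call:
arm_command:
  series: [0,-0.06,0.13,0,0,0,1,0,-0.1,0.25,0,0,0,1,0,-0.1,0.25,0,0,0,1]

```text
time: 4.4
eef_pos: [0.4442, 0.2603, 0.0242]
tcp_rot: [0.63, 0.746, 0.166, 0.138]
contact_force: [0.1, -1.0, -0.2]
opening: -0.003
finger_force: 0.0
```

```bash
python3 -c "
from h import *
delta([-98,40,44])"
```

```text
t 4.4 tcp in case mm [-99.1  39.2  24.2] F [-0.03 -0.98 -0.22] q [ 0.38 -0.02  2.34 -0.22  0.39  0.4 ] open -0.0
shift cm [ 0.09  0.94 -1.75] rot deg [-0.  -0.4  0.4]
```

```bash
python3 -c "
from h import *
from plant import vision
out=[]
t=.0242
for n in('top','scene'):
    c=vision.read_camera(n);np.savez(n+'4.npz',**c)
    p=np.array([-.0991,.0392,t]);P0=O+Rc.apply(p);C=cam(n,'4');P=proj(P0,C)[0]
    x,y=(P-[25,22]).round().astype(int)
    im=c['color'][y:y+37,x:x+50];im=(255*np.clip(im/120.,0,1)**.5).astype('uint8');q=cv2.resize(im,(800,592),interpolation=cv2.INTER_CUBIC)[:, :400] if 0 else cv2.resize(im,(540,400),interpolation=cv2.INTER_CUBIC)
    f=540/50
    for d in(0,15,30):
        u=(proj(P0-want(25).apply([0,0,d/1000]),C)[0]-[x,y]+.5)*f;cv2.drawMarker(q,tuple(int(v) for v in u),(0,0,255),0,12,1)
    out.append(q[:, :400])
cv2.imwrite('pics/both4.png',np.hstack(out))
"
```

```text
(no output)
```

View pics/both4.png

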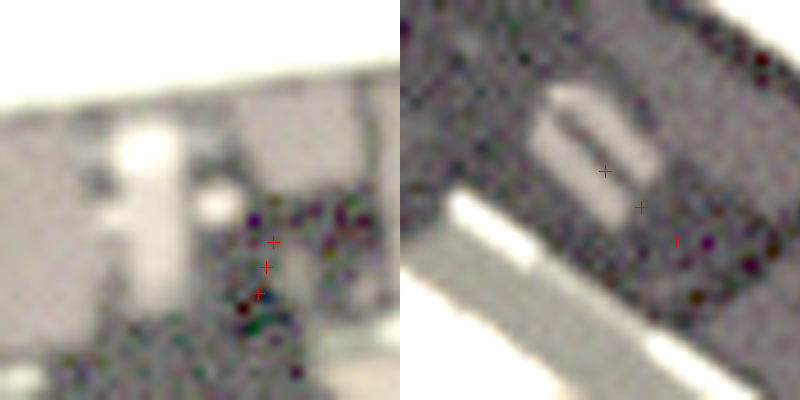

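The scene panel shows the shut pads aligned with the tool axis but ending about 14 mm short of the reported TCP. The tip is therefore still just above the ledge, so I'll keep lowering gently.

Call:
arm_command:
  series: [0,-0.06,0.13,0,0,0,1,0,-0.1,0.25,0,0,0,1,0,-0.1,0.25,0,0,0,1]

```text
time: 4.75
eef_pos: [0.4444, 0.2604, 0.0215]
tcp_rot: [0.63, 0.746, 0.166, 0.138]
contact_force: [0.1, -0.6, 0.5]
opening: 0.002
finger_force: 0.0
```

```bash
python3 -c "
from h import *
delta([-98,40,44])"
```

```text
t 4.75 tcp in case mm [-99.   39.2  21.5] F [-0.03 -0.62  0.46] q [ 0.38 -0.01  2.34 -0.23  0.39  0.4 ] open 0.0
shift cm [ 0.08  1.04 -1.99] rot deg [-0.  -0.4  0.4]
```

Call:
arm_command:
  series: [0,-0.06,0.13,0,0,0,1,0,-0.1,0.25,0,0,0,1,0,-0.1,0.25,0,0,0,1]

```text
time: 5.0
eef_pos: [0.4445, 0.2604, 0.0188]
tcp_rot: [0.63, 0.746, 0.166, 0.138]
contact_force: [-0.4, 0.9, -0.1]
opening: -0.0
finger_force: 0.0
```

```bash
python3 -c "
from h import *
delta([-98,40,44])"
```

```text
t 5.0 tcp in case mm [-98.8  39.2  18.8] F [-0.25  0.92 -0.08] q [ 0.38 -0.    2.34 -0.23  0.38  0.41] open -0.0
shift cm [ 0.09  1.14 -2.25] rot deg [-0.  -0.4  0.4]
```

```bash
python3 -c "
from h import *
from plant import vision
c=vision.read_camera('scene');np.savez('scene5.npz',**c);c=vision.read_camera('top');np.savez('top5.npz',**c)
for tag,p in(('1',(-97.4,39.9,60.9)),('2',(-99.5,39.2,34.8)),('3',(-99.6,39.1,32.3)),('4',(-99.1,39.2,24.2)),('5',(-98.8,39.2,18.8))):
    C=cam('scene',tag);P0=O+Rc.apply(np.array(p)/1000);P=proj(P0,C)[0];B=proj(P0-want(25).apply([0,0,.05]),C)[0]
    g=cv2.cvtColor(C[0],cv2.COLOR_BGR2GRAY);m=np.zeros_like(g);x,y=P.astype(int);m[y-20:y+12,x-20:x+12]=(g[y-20:y+12,x-20:x+12]>75)
    n,l,st,ce=cv2.connectedComponentsWithStats(m)
    k=min(range(1,n),key=lambda i:np.linalg.norm(ce[i]-(P+B)/2)+(0 if 15<st[i,4]<150 else 1000))
    q=np.argwhere(l==k)[:,::-1]; a=(B-P)/np.linalg.norm(B-P); s=(q-P)@a/np.linalg.norm(B-P)*50; w=(q-P)@np.array([-a[1],a[0]])
    print(tag,'n',st[k,4],'TCPpx',P.round(1),'d range',s.min().round(1),s.max().round(1),'lat px',w.mean().round(1),w.min().round(1),w.max().round(1),'cen',ce[k].round(1))
"
```

```text
1 n 195 TCPpx [273.5 177.2] d range -12.6 59.2 lat px 12.9 7.3 21.5 cen [277.7 162.9]
2 n 34 TCPpx [274.3 188. ] d range 2.9 47.1 lat px -13.4 -15.1 -11.6 cen [258.6 191.1]
3 n 33 TCPpx [274.5 189. ] d range 9.9 49.9 lat px -12.8 -14.5 -10.9 cen [258.4 190.9]
4 n 26 TCPpx [275.1 191.9] d range 24.7 54.1 lat px -11.2 -12.8 -9.3 cen [258.4 191.1]
5 n 22 TCPpx [275.5 193.8] d range 30.3 57.6 lat px -9.9 -11.0 -8.2 cen [259.  191.4]
```

```bash
python3 -c "
from h import *
for tag,p in(('1',(-97.4,39.9,60.9)),('2',(-99.5,39.2,34.8)),('3',(-99.6,39.1,32.3)),('4',(-99.1,39.2,24.2)),('5',(-98.8,39.2,18.8))):
    C=cam('scene',tag);P0=O+Rc.apply(np.array(p)/1000);P=proj(P0,C)[0];B=proj(P0-want(25).apply([0,0,.05]),C)[0]
    g=cv2.GaussianBlur(cv2.cvtColor(C[0],cv2.COLOR_BGR2GRAY),(0,0),.7).astype('float32');a=(B-P)/50; nrm=np.array([-a[1],a[0]])/np.linalg.norm(a)
    print(tag,P.round(1))
    for lat in(-3,0,3):
        d=np.arange(-10,80,3.); uv=(P+d[:,None]*a+lat*nrm).astype('float32')
        print(lat,cv2.remap(g,uv[:,0].copy(),uv[:,1].copy(),1).ravel().astype(int).tolist())
"
```

```text
1 [273.5 177.2]
-3 [28, 27, 27, 28, 27, 26, 27, 28, 30, 37, 44, 45, 45, 44, 43, 43, 44, 43, 43, 41, 35, 24, 18, 16, 16, 15, 14, 13, 14, 14]
0 [27, 26, 26, 27, 28, 28, 28, 27, 28, 35, 41, 45, 44, 44, 44, 44, 43, 41, 42, 43, 45, 41, 32, 24, 19, 15, 15, 18, 18, 20]
3 [26, 27, 27, 27, 26, 26, 25, 23, 24, 30, 43, 52, 55, 56, 54, 54, 56, 55, 53, 54, 56, 58, 50, 33, 18, 14, 13, 11, 11, 13]
2 [274.3 188. ]
-3 [11, 11, 12, 12, 12, 13, 12, 14, 24, 36, 43, 44, 44, 43, 42, 42, 43, 44, 43, 40, 33, 24, 17, 15, 15, 14, 14, 14, 14, 15]
0 [10, 11, 13, 12, 11, 11, 14, 18, 26, 32, 35, 36, 36, 37, 37, 39, 39, 40, 40, 41, 46, 43, 35, 23, 18, 16, 15, 14, 14, 17]
3 [14, 13, 13, 14, 15, 16, 19, 23, 29, 38, 49, 54, 56, 56, 55, 56, 57, 56, 56, 56, 56, 56, 45, 28, 16, 13, 13, 11, 10, 12]
3 [274.5 189. ]
-3 [11, 12, 13, 14, 13, 11, 10, 14, 21, 33, 43, 46, 46, 45, 45, 46, 46, 45, 45, 42, 34, 24, 17, 15, 14, 13, 11, 12, 13, 14]
0 [12, 11, 11, 12, 14, 14, 13, 14, 19, 28, 35, 38, 36, 36, 37, 37, 37, 38, 37, 40, 45, 43, 36, 25, 20, 16, 15, 16, 16, 18]
3 [13, 12, 12, 10, 11, 13, 14, 17, 23, 34, 47, 54, 58, 58, 56, 55, 56, 56, 58, 57, 57, 56, 43, 27, 15, 13, 13, 12, 12, 12]
4 [275.1 191.9]
-3 [18, 19, 18, 15, 13, 11, 12, 16, 23, 35, 42, 47, 46, 44, 44, 45, 44, 45, 44, 42, 39, 28, 20, 15, 16, 16, 15, 14, 14, 14]
0 [13, 12, 12, 13, 13, 13, 13, 15, 19, 27, 35, 37, 37, 37, 36, 38, 39, 38, 39, 41, 43, 43, 35, 24, 18, 16, 16, 16, 16, 17]
3 [12, 12, 12, 12, 12, 12, 13, 14, 19, 28, 42, 53, 56, 56, 58, 58, 59, 59, 58, 56, 56, 55, 40, 26, 16, 15, 14, 12, 12, 11]
5 [275.5 193.8]
-3 [11, 15, 21, 23, 19, 13, 11, 14, 22, 34, 44, 48, 48, 47, 46, 46, 47, 47, 46, 44, 35, 24, 16, 16, 14, 14, 12, 11, 12, 13]
0 [13, 17, 18, 15, 13, 11, 11, 12, 17, 25, 33, 38, 37, 37, 37, 36, 37, 38, 37, 38, 37, 33, 28, 21, 17, 16, 15, 15, 17, 20]
3 [12, 14, 14, 12, 11, 10, 9, 11, 17, 29, 45, 52, 57, 56, 55, 56, 54, 56, 59, 57, 58, 56, 39, 25, 17, 15, 14, 14, 12, 12]
```

Call:
arm_command:
  series: [0,-0.06,0.13,0,0,0,1,0,-0.1,0.25,0,0,0,1,0,-0.1,0.25,0,0,0,1]

```text
time: 5.35
eef_pos: [0.4447, 0.2605, 0.0162]
tcp_rot: [0.63, 0.746, 0.166, 0.138]
contact_force: [0.4, 0.2, 0.2]
opening: 0.004
finger_force: 0.0
```

```bash
python3 -c "
from h import *
delta([-98,40,44])"
```

```text
t 5.35 tcp in case mm [-98.7  39.3  16.2] F [0.4  0.16 0.17] q [ 0.38  0.    2.34 -0.23  0.37  0.41] open 0.0
shift cm [ 0.08  1.24 -2.49] rot deg [-0.  -0.4  0.4]
```

Call:
arm_command:
  series: [0,-0.06,0.13,0,0,0,1,0,-0.1,0.25,0,0,0,1,0,-0.1,0.25,0,0,0,1]

```text
time: 5.6
eef_pos: [0.4452, 0.2606, 0.0152]
tcp_rot: [0.63, 0.746, 0.166, 0.138]
contact_force: [-11.1, -5.4, 16.1]
opening: 0.002
finger_force: 8.5
```

```bash
python3 -c "
from h import *
delta([-98,40,44])"
```

```text
t 5.6 tcp in case mm [-98.1  39.3  15.2] F [-11.86  -3.57  16.08] q [ 0.38  0.01  2.34 -0.24  0.37  0.42] open 0.0
shift cm [ 0.07  1.23 -2.6 ] rot deg [-0.  -0.4  0.4]
```

```bash
python3 -c "
from h import *
from plant import telemetry
s=telemetry.get_state();print(Rc.inv().apply(s['contact_force']),Rc.inv().apply(s['wrist_torque']),s['joint_efforts'])
F=s['contact_force'];M=s['wrist_torque'];print('closest pt of line of action rel sensor, case mm',Rc.inv().apply(np.cross(F,M)/(F@F))*1000, 'tcp->',)
R=Ro.from_quat(s['tcp_rot']);print('tool axes F',R.inv().apply(F),'M',R.inv().apply(M))
"
```

```text
[-11.86138599  -3.5691713   16.076626  ] [-0.35261583  0.88937531 -0.11639093] [-1.17437325e+00 -1.60528815e+01 -2.13034862e+01 -9.23683844e-02
 -1.97272182e+00  2.09924887e-02]
closest pt of line of action rel sensor, case mm [-33.7050097  -17.11486415 -28.66733428] tcp->
tool axes F [ -3.4099516   -3.99256797 -19.60410661] M [ 0.89244107 -0.36196184 -0.03749367]
```

```bash
python3 -c "
from h import *
from plant import vision
out=[]
for n,(x,y),(w,hh) in(('top',(205,205),(66,60)),('scene',(232,150),(66,60))):
    c=vision.read_camera(n);np.savez(n+'6.npz',**c);C=cam(n,'6')
    im=cv2.fastNlMeansDenoisingColored(c['color'],None,4,4,3,9)[y:y+hh,x:x+w];im=(255*np.clip(im/150.,0,1)**.5).astype('uint8');f=6
    q=cv2.resize(im,None,fx=f,fy=f,interpolation=cv2.INTER_CUBIC)
    for p,col in(((-.098,.0393,.0155),(0,0,255)),((-.110,.0393,.042),(0,255,0)),((-.118,.0393,.038),(255,0,0)),((-.082,.0393,.038),(255,0,0))):
        u=(proj(O+Rc.apply([p]),C)[0]-[x,y]+.5)*f;cv2.drawMarker(q,tuple(int(v) for v in u),col,0,10,1)
    out.append(q)
cv2.imwrite('pics/both6.png',np.hstack(out));print(np.hstack(out).shape)
"
```

```text
(360, 792, 3)
```

View pics/both6.png

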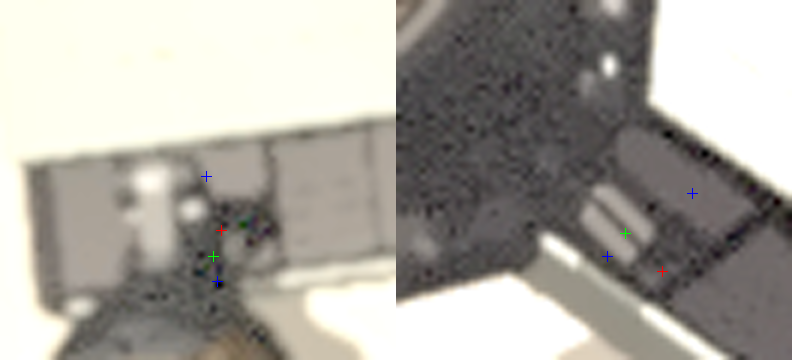

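```bash
python3 -c "
from h import *
C=cam('scene','6')
for u,z in(((628,262),.038),((652,232),.0435),((640,247),.041)):
    uv=(np.array(u)-[396,0])/6-.5+[232,150]; print((Rc.inv().apply(ray(uv,z,C)[0]-O)*1000).round(1))
"
```

```text
[-115.4   33.1   38. ]
[-105.1   32.6   43.5]
[-110.4   32.7   41. ]
```

The scene panel puts the shut pad end at about (640,247) in the crop, on the ledge near its front edge. The contact shows the real tip sits at about (-12, -7, +26) mm from the reported TCP, in case axes. I'll use that touch as the reference, lift off and move over to the notch.

Call:
arm_command:
  series: [0,0.5,-1.1,0,0,0,1,0,0.5,-1.1,0,0,0,1,-1.6,1.0,-0.9,0,0,0,1,-3.1,1.5,-0.63,0,0,0,1,-3.1,1.5,-0.63,0,0,0,1,-3.1,1.5,-0.63,0,0,0,1,-3.1,1.5,-0.63,0,0,0,1]

```text
time: 6.28
eef_pos: [0.4607, 0.2318, 0.0253]
tcp_rot: [0.63, 0.746, 0.166, 0.138]
contact_force: [0.9, -0.6, 0.7]
opening: 0.008
finger_force: 0.0
```

```bash
python3 -c "
from h import *
delta([-87,7.9,17])"
```

```text
t 6.28 tcp in case mm [-87.4   8.4  25.3] F [ 0.81 -0.76  0.65] q [ 0.3  -0.02  2.35 -0.14  0.39  0.24] open 0.01
shift cm [-0.05 -0.31  0.76] rot deg [-0.  -0.4  0.4]
```

Call:
arm_command:
  series: [-0.05,-0.3,0.75,0,0,0,1,-0.05,-0.3,0.75,0,0,0,1,-0.05,-0.36,0.89,0,0,0,1,-0.05,-0.42,1.02,0,0,0,1,-0.05,-0.42,1.02,0,0,0,1]

```text
time: 6.7
eef_pos: [0.4611, 0.2316, 0.0142]
tcp_rot: [0.63, 0.746, 0.166, 0.138]
contact_force: [-0.3, 0.1, 0.2]
opening: 0.002
finger_force: 0.0
```

```bash
python3 -c "
from h import *
delta([-87,7.9,9])"
```

```text
t 6.7 tcp in case mm [-87.    8.1  14.2] F [-0.26  0.15  0.16] q [ 0.3   0.    2.35 -0.14  0.36  0.25] open 0.0
shift cm [-0.02 -0.22  0.47] rot deg [-0.1 -0.4  0.4]
```

Call:
arm_command:
  series: [0,-0.06,0.14,0,0,0,1,0,-0.12,0.28,0,0,0,1,0,-0.12,0.28,0,0,0,1]

```text
time: 6.95
eef_pos: [0.4619, 0.2313, 0.0117]
tcp_rot: [0.63, 0.746, 0.167, 0.138]
contact_force: [0.6, -1.2, 0.1]
opening: 0.003
finger_force: 0.9
```

```bash
python3 -c "
from h import *
delta([-87,7.9,9])"
```

```text
t 6.95 tcp in case mm [-86.3   7.8  11.7] F [ 0.42 -1.26  0.11] q [ 0.3   0.01  2.35 -0.15  0.35  0.25] open 0.0
shift cm [ 0.01 -0.18  0.21] rot deg [ 0.  -0.4  0.4]
```

Call:
arm_command:
  series: [0,-0.1,0.12,0,0,0,1,0,-0.2,0.24,0,0,0,1,0,-0.2,0.24,0,0,0,1]

```text
time: 7.2
eef_pos: [0.4613, 0.2311, 0.0088]
tcp_rot: [0.63, 0.746, 0.167, 0.139]
contact_force: [1.8, -5.6, 1.1]
opening: 0.001
finger_force: 2.1
```

```bash
python3 -c "
from h import *
delta([-87,7.9,6])"
```

```text
t 7.2 tcp in case mm [-86.9   7.6   8.8] F [ 0.91 -5.85  1.15] q [ 0.3   0.01  2.35 -0.15  0.34  0.26] open 0.0
shift cm [ 0.03 -0.13  0.25] rot deg [ 0.  -0.4  0.4]
```

Call:
arm_command:
  series: [-0.3,0,0,0,0,0,1,-0.6,0,0,0,0,0,1,-0.6,0,0,0,0,0,1]

```text
time: 7.45
eef_pos: [0.4615, 0.2251, 0.0082]
tcp_rot: [0.63, 0.746, 0.166, 0.138]
contact_force: [0.8, -0.2, -0.1]
opening: 0.002
finger_force: 0.0
```

```bash
python3 -c "
from h import *
delta([-87,2,6])"
```

```text
t 7.45 tcp in case mm [-87.7   1.7   8.2] F [ 0.72 -0.29 -0.14] q [ 0.28  0.01  2.36 -0.13  0.34  0.23] open 0.0
shift cm [ 0.03 -0.03  0.23] rot deg [-0.1 -0.4  0.4]
```

Call:
arm_command:
  series: [0,-0.08,0.14,0,0,0,1,0,-0.15,0.28,0,0,0,1,0,-0.15,0.28,0,0,0,1]

```text
time: 7.7
eef_pos: [0.4613, 0.2254, 0.0051]
tcp_rot: [0.63, 0.746, 0.166, 0.138]
contact_force: [-2.0, -1.2, 2.3]
opening: -0.0
finger_force: 1.6
```

```bash
python3 -c "
from h import *
delta([-87,2,6])"
```

```text
t 7.7 tcp in case mm [-87.8   2.    5.1] F [-2.12 -0.86  2.32] q [ 0.28  0.02  2.36 -0.13  0.33  0.23] open -0.0
shift cm [ 0.    0.1  -0.05] rot deg [-0.  -0.4  0.4]
```

Call:
arm_command:
  series: [0,-0.08,0.14,0,0,0,1,0,-0.15,0.3,0,0,0,1,0,-0.15,0.3,0,0,0,1]

```text
time: 7.95
eef_pos: [0.4608, 0.2254, 0.0015]
tcp_rot: [0.63, 0.746, 0.166, 0.138]
contact_force: [-4.6, -1.5, 5.5]
opening: -0.001
finger_force: 3.1
```

```bash
python3 -c "
from h import *
delta([-87,2,6])"
```

```text
t 7.95 tcp in case mm [-88.3   2.1   1.5] F [-4.76 -0.74  5.45] q [ 0.28  0.03  2.36 -0.14  0.33  0.23] open -0.0
shift cm [-0.01  0.3  -0.35] rot deg [-0.1 -0.4  0.4]
```

Call:
arm_command:
  series: [0,-0.06,0.12,0,0,0,1,0,-0.1,0.22,0,0,0,1,0,-0.1,0.22,0,0,0,1]

```text
time: 8.2
eef_pos: [0.4603, 0.2253, -0.0011]
tcp_rot: [0.63, 0.746, 0.165, 0.137]
contact_force: [-6.6, -0.3, 7.3]
opening: 0.005
finger_force: 4.3
```

```bash
python3 -c "
from h import *
from plant import vision
delta([-87,2,6])
c=vision.read_camera('scene');a=cam('scene','6')[0][115:180,310:390].astype(int);print('lid diff',np.abs(a-c['color'][115:180,310:390]).mean())
"
```

```text
t 8.2 tcp in case mm [-88.8   2.1  -1.1] F [-6.59  0.79  7.3 ] q [ 0.28  0.03  2.36 -0.14  0.32  0.24] open 0.0
shift cm [-0.    0.46 -0.57] rot deg [-0.2 -0.4  0.4]
lid diff 36.46012820512821
```

The lid is moving. I'll hold the catch down while the lid springs up, then withdraw along the tool axis.

Call:
arm_command:
  series: [0,0,0,0,0,0,1,0,0,0,0,0,0,1,0,0,0,0,0,0,1,0,0,0,0,0,0,1,0,0,0,0,0,0,1,0,0,0,0,0,0,1,0,0,0,0,0,0,1,0,0,0,0,0,0,1]

```text
time: 8.92
eef_pos: [0.4604, 0.2253, -0.0009]
tcp_rot: [0.63, 0.746, 0.165, 0.137]
contact_force: [-7.6, -1.3, 7.6]
opening: 0.0
finger_force: 4.0
```

Call:
arm_command:
  series: [0,0,-1,0,0,0,1,0,0,-2,0,0,0,1,0,0,-4,0,0,0,1,0,0,-7,0,0,0,1,0,0,-9,0,0,0,1,0,0,-9,0,0,0,1,0,0,-9,0,0,0,1,0,0,-9,0,0,0,1,0,0,-9,0,0,0,1,0,0,-9,0,0,0,1]

```text
time: 9.75
eef_pos: [0.4235, 0.2184, 0.0796]
tcp_rot: [0.63, 0.746, 0.165, 0.137]
contact_force: [0.4, 0.1, 0.3]
opening: -0.001
finger_force: 0.0
```

```bash
python3 -c "
from h import *
from plant import vision
delta([-60,10,120])
for n in('top','scene'):
    c=vision.read_camera(n);np.savez(n+'7.npz',**c);C=cam(n,'7')
    for th in(.95,1.85):
        P=[[.07-.142*np.cos(th)-s*.0,y,.042+.142*np.sin(th)] for s in(0,) for y in(.101,-.101)]; print(n,th,proj(O+Rc.apply(P),C).round(0).tolist())
im=cam('scene','7')[0][60:260,200:420]; cv2.imwrite('pics/s7.png',cv2.resize((255*(im/255.)**.6).astype('uint8'),None,fx=2.7,fy=2.7))
"
```

```text
t 9.75 tcp in case mm [-126.2    1.1   79.6] F [ 0.41 -0.    0.3 ] q [ 0.29 -0.25  2.42 -0.09  0.54  0.19] open -0.0
shift cm [ 0.84  7.71 -0.88] rot deg [-0.2 -0.4  0.4]
top 0.95 [[190.0, 191.0], [302.0, 178.0]]
top 1.85 [[180.0, 122.0], [293.0, 109.0]]
scene 0.95 [[279.0, 97.0], [365.0, 148.0]]
scene 1.85 [[325.0, 57.0], [412.0, 102.0]]
```

View pics/s7.png

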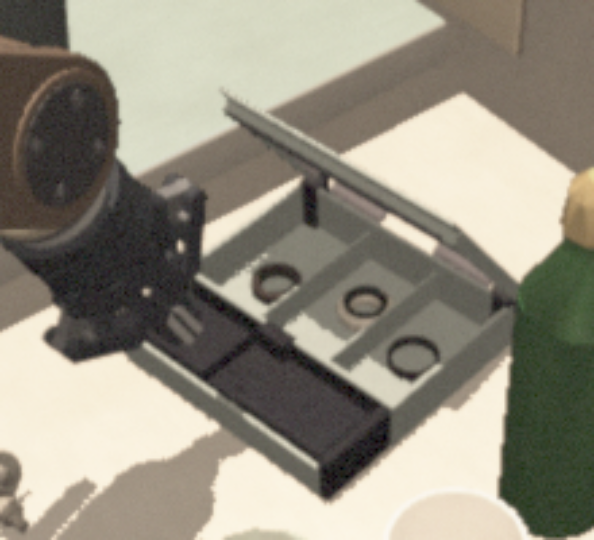

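The lid is ajar at about 0.95: its free edge runs from crop (225,95) to (460,235), matching the prediction. The spares are in their compartments. Next I'll push the lid.

Call:
arm_command:
  series: [0.4,2,0,0,0,0,1,0.4,5,0,0,0,0,1,0.4,8,0,0,0,0,1,0.4,9,0,0,0,0,1,0.4,9,0,0,0,0,1,0.4,9,0,0,0,0,1]

```text
time: 10.35
eef_pos: [0.5031, 0.2359, 0.118]
tcp_rot: [0.63, 0.746, 0.165, 0.137]
contact_force: [-0.5, -1.0, -0.4]
opening: 0.0
finger_force: 0.0
```

```bash
python3 -c "
from h import *
delta([-5,5,118]);delta([108,5,118])"
```

```text
t 10.35 tcp in case mm [-44.8   5.7 118. ] F [-0.65 -0.89 -0.37] q [ 0.28 -0.11  2.22 -0.08  0.6   0.16] open 0.0
shift cm [-0.11  3.61  1.68] rot deg [-0.2 -0.4  0.4]
t 10.35 tcp in case mm [-44.8   5.7 118. ] F [-0.65 -0.89 -0.37] q [ 0.28 -0.11  2.22 -0.08  0.6   0.16] open 0.0
shift cm [-0.22 13.87  6.42] rot deg [-0.2 -0.4  0.4]
```

Call:
arm_command:
  series: [0,0.7,0.33,0,0,0,1,0,1.4,0.66,0,0,0,1,0,2.0,0.93,0,0,0,1,0,2.5,1.16,0,0,0,1,0,3.0,1.4,0,0,0,1,0,3.4,1.58,0,0,0,1,0,3.8,1.77,0,0,0,1,0,4.2,1.95,0,0,0,1]

```text
time: 11.02
eef_pos: [0.5497, 0.244, 0.1191]
tcp_rot: [0.63, 0.746, 0.166, 0.138]
contact_force: [-2.1, -0.9, 0.5]
opening: 0.005
finger_force: 0.3
```

```bash
python3 -c "
from h import *
delta([108,5,118])"
```

```text
t 11.02 tcp in case mm [  2.4   6.4 119.1] F [-2.18 -0.6   0.46] q [ 0.27 -0.    2.12 -0.07  0.6   0.15] open 0.01
shift cm [-0.24  9.53  4.55] rot deg [-0.1 -0.4  0.4]
```

Contact is at about 2 N, so I'll keep pushing.

Call:
arm_command:
  series: [0,0.4,0.19,0,0,0,1,0,0.8,0.38,0,0,0,1,0,1.2,0.57,0,0,0,1,0,1.6,0.76,0,0,0,1,0,2.0,0.95,0,0,0,1,0,2.4,1.14,0,0,0,1,0,2.8,1.33,0,0,0,1,0,3.2,1.52,0,0,0,1,0,3.6,1.71,0,0,0,1,0,4.0,1.9,0,0,0,1]

```text
time: 11.85
eef_pos: [0.607, 0.2542, 0.1379]
tcp_rot: [0.627, 0.743, 0.182, 0.15]
contact_force: [-4.1, -2.3, 32.3]
opening: -0.004
finger_force: 15.6
```

```bash
python3 -c "
from h import *
delta([108,5,118])"
```

```text
t 11.85 tcp in case mm [ 60.7   7.4 137.9] F [-4.42 -1.66 32.29] q [ 0.26  0.08  2.   -0.06  0.59  0.13] open -0.0
shift cm [-0.31  3.29  3.93] rot deg [ 2.2 -0.5  0.4]
```

Call:
arm_command:
  series: [0,0.2,-0.45,0,0,0,1,0,0.4,-0.9,0,0,0,1,0,0.4,-0.9,0,0,0,1]

```text
time: 12.1
eef_pos: [0.5986, 0.2527, 0.1371]
tcp_rot: [0.629, 0.744, 0.173, 0.143]
contact_force: [-2.9, -1.4, 13.9]
opening: -0.003
finger_force: 7.0
```

```bash
python3 -c "
from h import *
from plant import vision
delta([108,5,143])
c=vision.read_camera('top');np.savez('top8.npz',**c);c=vision.read_camera('scene');np.savez('scene8.npz',**c)
from plant import telemetry
s=telemetry.get_state();R=Ro.from_quat(s['tcp_rot']);print(R.inv().apply(s['contact_force']),R.inv().apply(s['wrist_torque']))
"
```

```text
t 12.1 tcp in case mm [ 52.2   7.3 137.1] F [-3.09 -0.92 13.89] q [ 0.26  0.07  2.   -0.06  0.61  0.13] open -0.0
shift cm [-0.28  5.28  1.91] rot deg [ 0.9 -0.5  0.4]
[ -0.65305242   4.68693129 -13.72545219] [-0.6261839  -0.11393496  0.03459345]
```

```bash
cat >> h.py <<'E'
def lidprof(tag,n='scene',y=-.085,r=.135):
    C=cam(n,tag);C0=cam(n,'0');th=np.arange(0,1.96,.05)
    P=proj(O+Rc.apply(np.c_[.07-r*np.cos(th),0*th+y,.042+r*np.sin(th)]),C).astype('float32')
    f=lambda im:cv2.remap(cv2.GaussianBlur(im,(0,0),.8),P[:,0].copy(),P[:,1].copy(),1).reshape(-1,3).astype(int)
    d=np.abs(f(C[0])-f(C0[0])).sum(1); return list(zip(th.round(2).tolist(),d.tolist()))
E
python3 -c "
from h import *
for y in(-.085,.085):
  for t in('7','8'): print(y,t,lidprof(t,y=y))
  print('top8',lidprof('8','top',y))"
```

```text
-0.085 7 [(0.0, 227), (0.05, 273), (0.1, 34), (0.15, 20), (0.2, 17), (0.25, 78), (0.3, 291), (0.35, 352), (0.4, 398), (0.45, 409), (0.5, 393), (0.55, 348), (0.6, 314), (0.65, 321), (0.7, 359), (0.75, 411), (0.8, 411), (0.85, 268), (0.9, 81), (0.95, 482), (1.0, 452), (1.05, 18), (1.1, 8), (1.15, 7), (1.2, 8), (1.25, 9), (1.3, 12), (1.35, 11), (1.4, 11), (1.45, 12), (1.5, 12), (1.55, 11), (1.6, 8), (1.65, 7), (1.7, 10), (1.75, 7), (1.8, 8), (1.85, 5), (1.9, 7), (1.95, 10)]
-0.085 8 [(0.0, 233), (0.05, 279), (0.1, 137), (0.15, 278), (0.2, 325), (0.25, 319), (0.3, 297), (0.35, 349), (0.4, 397), (0.45, 411), (0.5, 388), (0.55, 236), (0.6, 251), (0.65, 314), (0.7, 359), (0.75, 410), (0.8, 415), (0.85, 266), (0.9, 64), (0.95, 519), (1.0, 537), (1.05, 529), (1.1, 537), (1.15, 542), (1.2, 540), (1.25, 535), (1.3, 533), (1.35, 613), (1.4, 369), (1.45, 511), (1.5, 307), (1.55, 3), (1.6, 10), (1.65, 8), (1.7, 11), (1.75, 7), (1.8, 11), (1.85, 8), (1.9, 8), (1.95, 13)]
top8 [(0.0, 277), (0.05, 313), (0.1, 319), (0.15, 259), (0.2, 116), (0.25, 17), (0.3, 58), (0.35, 67), (0.4, 71), (0.45, 73), (0.
[... 1095 characters left out ...]
14), (1.2, 121), (1.25, 459), (1.3, 485), (1.35, 501), (1.4, 511), (1.45, 504), (1.5, 506), (1.55, 502), (1.6, 500), (1.65, 495), (1.7, 498), (1.75, 492), (1.8, 488), (1.85, 493), (1.9, 500), (1.95, 489)]
top8 [(0.0, 207), (0.05, 217), (0.1, 218), (0.15, 220), (0.2, 215), (0.25, 218), (0.3, 217), (0.35, 225), (0.4, 262), (0.45, 302), (0.5, 285), (0.55, 259), (0.6, 237), (0.65, 222), (0.7, 216), (0.75, 205), (0.8, 211), (0.85, 201), (0.9, 163), (0.95, 139), (1.0, 150), (1.05, 187), (1.1, 222), (1.15, 240), (1.2, 249), (1.25, 279), (1.3, 234), (1.35, 324), (1.4, 117), (1.45, 184), (1.5, 46), (1.55, 94), (1.6, 95), (1.65, 93), (1.7, 94), (1.75, 95), (1.8, 98), (1.85, 95), (1.9, 90), (1.95, 95)]
```

The lid is now at about 1.42, but its edge has ridden up under the gripper's shoulder. I'll raise the tool while keeping the finger in front of the lid.

Call:
arm_command:
  series: [0,0.2,-0.45,0,0,0,1,0,0.4,-0.9,0,0,0,1,0,0.6,-1.4,0,0,0,1,0,0.6,-1.4,0,0,0,1]

```text
time: 12.53
eef_pos: [0.5929, 0.2513, 0.1448]
tcp_rot: [0.63, 0.746, 0.167, 0.138]
contact_force: [-0.4, 0.4, -0.7]
opening: 0.002
finger_force: 0.0
```

```bash
python3 -c "
from h import *
from plant import vision
delta([108,5,150])
c=vision.read_camera('scene');np.savez('scene9.npz',**c);print([a for a in lidprof('9') if a[0]>.9])
"
```

```text
t 12.53 tcp in case mm [ 46.2   6.8 144.8] F [-0.34  0.48 -0.75] q [ 0.26  0.06  2.   -0.06  0.65  0.13] open 0.0
shift cm [-0.24  5.81  2.14] rot deg [ 0.  -0.4  0.4]
[(0.95, 520), (1.0, 540), (1.05, 533), (1.1, 541), (1.15, 546), (1.2, 543), (1.25, 539), (1.3, 589), (1.35, 451), (1.4, 489), (1.45, 395), (1.5, 13), (1.55, 14), (1.6, 10), (1.65, 5), (1.7, 8), (1.75, 7), (1.8, 7), (1.85, 5), (1.9, 4), (1.95, 6)]
```

Call:
arm_command:
  series: [0,0.4,0.17,0,0,0,1,0,0.8,0.34,0,0,0,1,0,1.2,0.51,0,0,0,1,0,1.6,0.68,0,0,0,1,0,2.0,0.85,0,0,0,1,0,2.4,1.02,0,0,0,1]

```text
time: 13.08
eef_pos: [0.6205, 0.256, 0.147]
tcp_rot: [0.63, 0.745, 0.168, 0.14]
contact_force: [0.5, 0.0, 4.5]
opening: 0.002
finger_force: 2.4
```

```bash
python3 -c "
from h import *
from plant import vision
delta([108,5,150])
c=vision.read_camera('scene');np.savez('scene9.npz',**c);print([a for a in lidprof('9') if a[0]>1.2])
"
```

```text
t 13.08 tcp in case mm [ 74.3   7.  147. ] F [ 0.49 -0.03  4.49] q [ 0.25  0.11  1.94 -0.05  0.65  0.12] open 0.0
shift cm [-0.23  3.17  1.17] rot deg [ 0.3 -0.4  0.4]
[(1.25, 517), (1.3, 512), (1.35, 507), (1.4, 502), (1.45, 515), (1.5, 616), (1.55, 409), (1.6, 246), (1.65, 19), (1.7, 158), (1.75, 34), (1.8, 10), (1.85, 7), (1.9, 5), (1.95, 7)]
```

Call:
arm_command:
  series: [0,0.55,-0.1,0,0,0,1,0,1.05,-0.05,0,0,0,1,0,1.4,0.1,0,0,0,1,0,1.8,0.25,0,0,0,1,0,2.1,0.4,0,0,0,1,0,2.5,0.55,0,0,0,1]

```text
time: 13.63
eef_pos: [0.6427, 0.2597, 0.1496]
tcp_rot: [0.63, 0.746, 0.166, 0.138]
contact_force: [-0.0, -0.7, 0.2]
opening: -0.001
finger_force: 0.0
```

```bash
python3 -c "
from h import *
from plant import vision
delta([118,5,150])
c=vision.read_camera('scene');np.savez('scene9.npz',**c);print([a for a in lidprof('9') if a[0]>1.3])
"
```

```text
t 13.63 tcp in case mm [ 96.8   7.2 149.6] F [-0.12 -0.64  0.25] q [ 0.25  0.16  1.88 -0.05  0.67  0.12] open -0.0
shift cm [-0.24  1.94  0.86] rot deg [-0.1 -0.4  0.4]
[(1.35, 487), (1.4, 491), (1.45, 490), (1.5, 484), (1.55, 487), (1.6, 361), (1.65, 113), (1.7, 34), (1.75, 13), (1.8, 35), (1.85, 154), (1.9, 71), (1.95, 9)]
```

Call:
arm_command:
  series: [0,0.3,0.14,0,0,0,1,0,0.6,0.28,0,0,0,1,0,0.6,0.28,0,0,0,1,0,0.6,0.28,0,0,0,1,0,0.6,0.28,0,0,0,1,0,0.6,0.28,0,0,0,1]

```text
time: 14.18
eef_pos: [0.6493, 0.2609, 0.1506]
tcp_rot: [0.63, 0.746, 0.167, 0.138]
contact_force: [-0.5, -0.4, 0.2]
opening: -0.001
finger_force: 0.0
```

```bash
python3 -c "
from h import *
from plant import vision
delta([118,5,150])
c=vision.read_camera('scene');np.savez('scene9.npz',**c);print([a for a in lidprof('9') if a[0]>1.5])
"
```

```text
t 14.18 tcp in case mm [103.5   7.3 150.6] F [-0.57 -0.29  0.23] q [ 0.25  0.17  1.87 -0.05  0.67  0.11] open -0.0
shift cm [-0.24  1.29  0.66] rot deg [-0.  -0.4  0.4]
[(1.55, 462), (1.6, 238), (1.65, 16), (1.7, 83), (1.75, 145), (1.8, 87), (1.85, 46), (1.9, 73), (1.95, 74)]
```

Call:
arm_command:
  series: [0,-2,-1.5,0,0,0,1,0,-5,-4,0,0,0,1,0,-8,-7,0,0,0,1,0,-11,-10,0,0,0,1,0,-14,-12,0,0,0,1,0,-17,-13,0,0,0,1,0,-17,-13,0,0,0,1,0,-17,-13,0,0,0,1,0,-17,-13,0,0,0,1]

```text
time: 14.98
eef_pos: [0.4441, 0.2258, 0.1974]
tcp_rot: [0.63, 0.746, 0.167, 0.139]
contact_force: [0.2, 0.1, -0.1]
opening: -0.0
finger_force: 0.0
```

Call:
arm_command:
  series: [0,0,0,0,0,0,1,0,0,0,0,0,0,1,0,0,0,0,0,0,1,0,0,0,0,0,0,1,0,0,0,0,0,0,1,0,0,0,0,0,0,1]

```text
time: 15.48
eef_pos: [0.4436, 0.2256, 0.1964]
tcp_rot: [0.63, 0.746, 0.166, 0.138]
contact_force: [-0.6, 0.5, -0.1]
opening: -0.004
finger_force: 0.0
```

```bash
python3 -c "
from h import *
from plant import vision
delta([0,5,150])
for n in('scene','top'):
    c=vision.read_camera(n);np.savez(n+'10.npz',**c);print(n,[a for a in lidprof('10',n) if a[0]>1.5])
# bystanders unchanged + notch floor vs start, top & scene
t0,t1=cam('top','0')[0].astype(int),cam('top','10')[0].astype(int)
s0,s1=cam('scene','0')[0].astype(int),cam('scene','10')[0].astype(int)
R=lambda a,b,x0,x1,y0,y1:np.abs(a-b)[y0:y1,x0:x1].mean().round(1)
print('spanner',R(t0,t1,405,430,230,305),R(s0,s1,350,440,318,385),'glass',R(t0,t1,355,400,228,272),R(s0,s1,340,397,240,310),'hub t/s',R(t0,t1,178,265,315,345),R(s0,s1,150,215,195,265))
# notch right part / ledge lines
for lab,y in(('notch',-.005),('ledge',-.05)):
    for n in('top','scene'):
        P=proj(O+Rc.apply([[-.095,y,.032 if lab=='notch' else .038]]),cam(n,'0'))[0].astype(int); print(lab,n,[cam(n,k)[0][P[1]-3:P[1]+4,P[0]-3:P[0]+4].mean().round(1) for k in('0','10')])
"
```

```text
t 15.48 tcp in case mm [-105.2    5.   196.4] F [-0.48  0.61 -0.14] q [ 0.29 -0.37  2.27 -0.07  0.81  0.16] open -0.0
shift cm [-0.12  7.58  8.65] rot deg [-0.  -0.4  0.4]
scene [(1.55, 467), (1.6, 240), (1.65, 17), (1.7, 80), (1.75, 149), (1.8, 81), (1.85, 43), (1.9, 72), (1.95, 75)]
top [(1.55, 249), (1.6, 250), (1.65, 274), (1.7, 323), (1.75, 319), (1.8, 395), (1.85, 214), (1.9, 216), (1.95, 178)]
spanner 26.4 3.2 glass 21.2 4.0 hub t/s 59.4 4.0
notch top [np.float64(54.7), np.float64(60.9)]
notch scene [np.float64(25.3), np.float64(24.6)]
ledge top [np.float64(60.2), np.float64(70.7)]
ledge scene [np.float64(27.1), np.float64(28.2)]
```

```bash
python3 -c "
from plant import ctrl
print(ctrl.sign_off())"
```

```text
the job is handed in; nothing more can be done
None
```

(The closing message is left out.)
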